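# Chase the thread of a nut blank: forward, back, forward to the stop

### The arm

A 6-joint arm with a two-finger parallel gripper is mounted at the origin on a cart in front of the work surface, level with it; the furniture and walls round the work are solid. World frame = base frame: x ahead of the robot, y to its left, z up, the work surface at z = 0. Lengths are in m, angles in rad, forces in N, time in s.
With the tool pointing down it reaches from about 0.325 to 0.85 m from the base axis. Payload 4.4 kg.
Tool frame: the origin (TCP) lies midway between the tips of the shut fingers; the grasp point (between the pads) lies 19 mm behind it (grip_depth is the distance from the TCP to the grasp point, in m); z points along the fingers, x is the direction in which the jaws open and shut, and the axes are right-handed (so a half turn about z gives the same grasp; the last joint's range is limited). The gripper opens to 94 mm and grips with 3 to 60 N. Pads are 16 mm wide; open, the fingers measure 119 mm over their backs; the gripper's body (75 mm by 177 mm) begins 78 mm behind the grasp point.
Start: joints at [-0.15, 0.207, 1.542, -0, 1.393, -0.15], TCP at [0.575, -0, 0.205] pointing down, gripper open.
Joint ranges: [-2.73, 2.73], [-0.86, 2.22], [0.23, 2.46], [-1.11, 4.25], [0.08, 2.63], [-2.82, 2.82]. Speed limits (rad/s): [2.79, 2.79, 3.14, 3.14, 3.14, 3.14].

### API

Orientations are given as a unit quaternion [w, x, y, z].
In Python, from bench import * gives the robot as it stands. Calls block until the motion is done:
- move_ptp(position, orientation): joint-space move of the TCP to a pose.
- line_to(position, orientation=None, velocity=0.15, stop_force=None): straight line of the TCP; orientation=None keeps the orientation; velocity is the mean speed in m/s. With stop_force (N) it stops when the force on the tool has changed by that much, and returns True; else False.
- set_joints(angles): joint-space move.
- grip(opening, newtons=None): opening from 0.0 (shut) to 1.0 (fully open); newtons is the grip in N (None keeps the last); returns when the fingers have stopped.
- hold(seconds).
- ik(position, orientation): joint angles nearest the present ones, or None.
- observe(): the state.
- capture(name): name is "scene" or "side" or "wrist"; returns the picture (420x560x3 uint8, red, green, blue); there is no depth.
- camera_params(name): a dict with "camera_matrix" (3x3 intrinsics, pixels), "rvec" (rotation vector, rad) and "tvec" (3), from world to camera coordinates, as OpenCV has them. Camera axes: x right, y down, z forward; pixel columns grow to the right and rows downward; lengths in m; the calibration is good to about 2 mm. A picture is of the moment at which its call begins: read the wrist's pose just before it. camera_params takes no time and is no camera call; for the wrist camera it gives the pose at the moment of the call.
A pose or a line that the arm cannot do raises PlanningError and nothing moves.
- hand_in(): hands the job in, once; it reports no verdict.
The state is a dict: "time": time; "q": joint angles; "joint_vel": joint speeds; "effort": joint torques, N m; "ee_pos": TCP position; "ee_rot": TCP orientation; "wrist_force": force on the tool from outside, world axes, zero at the start; "ft_torque": the same for the moment, N m; "grip_width": opening from 0.0 (shut) to 1.0 (fully open).
Only numpy, scipy, OpenCV 4.12 (cv2) and the standard library are available. Lean on these libraries where they do the work, as an engineer would, in place of code of your own. Each camera call takes 0.05 s, during which the arm holds its last target. There are 200 camera calls.

### The job

Two hand taps stand started in their blanks on two stands on the bench. Take the T-handle of the tap in the square nut blank (not the one in the round boss) and turn it clockwise until its pointer is at the long bar mark and stop there a moment, ease it back anticlockwise to the round stud and stop there a moment, then turn it clockwise all the way to the stop post. Let go and leave it there; do not turn the tap in the round boss.

Things in the scene. Friction and masses are not known exactly. Their poses are not given: they have to be found in the camera images.
- nut_tap (a joint): Angle of the tap in the SQUARE nut blank, rad; grows as it turns CLOCKWISE seen from above. Starts at 0 to 0.15. Pointer at the round stud: 0.40; at the long bar mark: 0.85; at 1.40 it meets the stop post and turns no further. Friction about 0.1 N m, no spring: stays where left, does not noticeably rise or sink. The job fits in one grasp.
- nut_tap_grip (a point): Middle of the steel T-handle bar of the tap in the square blank, on the turning axis, 210 mm above the bench. Turns with the handle: y along the bar, z up, pointer to -y. Bar 72 mm long, 12 wide, 14 high (top at 217 mm), a 16 mm ball at each end; under its middle a 10 mm thick shank, then a collar 18 mm across with its top 168 mm above the bench.
- nut_base: Dark steel stand, fixed; origin under its foot, z up; on it a round plate 112 mm across, top 132 mm up. On that the clamped SQUARE blank, 44 x 44 x 22 mm. Marks 45 mm from the axis: stud 9 mm across, clockwise of it a raised radial bar 18 x 4 mm, then the stop post 8 mm thick, top 152 mm up. The tap's pointer reaches 47 mm out, below 165 mm height; at joint 0 it points along this -y.
- boss_tap_end (a point): Centre of the ball at the pointer end of the T-handle of the OTHER tap, 36 mm from its turning axis, 210 mm above the bench; its y axis points along the bar to the turning axis. Same tap, handle and stand, but its blank is a ROUND boss 44 mm across. It turns as easily and must be left alone. (A fixed lamp hangs 0.45 m above the bench, from x 0.15 to 0.42, y 0 to 0.67 m.)
Things that resemble listed ones, but are neither listed nor needed, are in the scene too. Leave any green look-alike of the nut_base alone.

How it is judged:
By the outcome, as a careful person would: the job done as asked, in the order asked, and still so for the second after the job is handed in, with the robot touching nothing.
It also fails if it takes over 35 s, if anything falls off the work surface, if the arm or the gripper's body presses on something with over 40 N, if the wrist force passes 120 N, or if a joint passes its speed limit or range.

## Working session

There is one attempt and no reset: what is moved stays moved. The work goes in short steps, each a Python script; the robot and the scene stay as the last script left them, time stands still between calls to the robot, and variables do not carry over. Pictures are saved under pics/ and viewed, about 8 in all and at most 12, crops included, and the job is handed in when it is done.

```bash
mkdir -p pics; ls; python3 - <<'E'
from bench import *
import cv2,numpy as np
a=capture("scene");b=capture("side")
cv2.imwrite("pics/scene.png",a[:,:,::-1]);cv2.imwrite("pics/side.png",b[:,:,::-1])
for n in("scene","side"):
    p=camera_params(n);R=cv2.Rodrigues(np.array(p["rvec"]))[0];print(n,p["camera_matrix"],-R.T@np.ravel(p["tvec"]),R[2])
E
```

```text
pics
scene [[429.94347203   0.         277.09825737]
 [  0.         429.94347203 208.56716744]
 [  0.           0.           1.        ]] [-0.16684276 -0.60673494  0.5661539 ] [ 0.632728    0.65074904 -0.41973917]
side [[532.74184865   0.         272.99735435]
 [  0.         532.74184865 217.32476135]
 [  0.           0.           1.        ]] [ 0.22608447 -1.05062264  1.00722431] [ 0.17481355  0.77256185 -0.6104002 ]
```

View pics/scene.png

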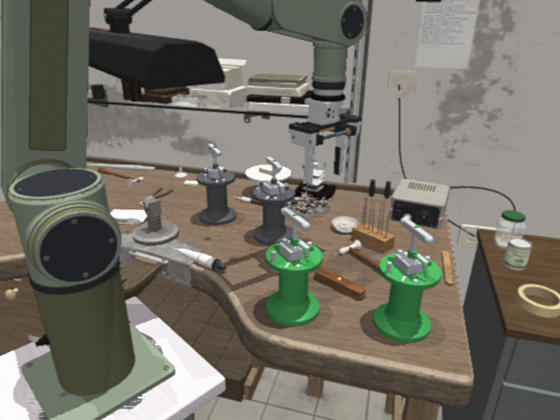

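View pics/side.png

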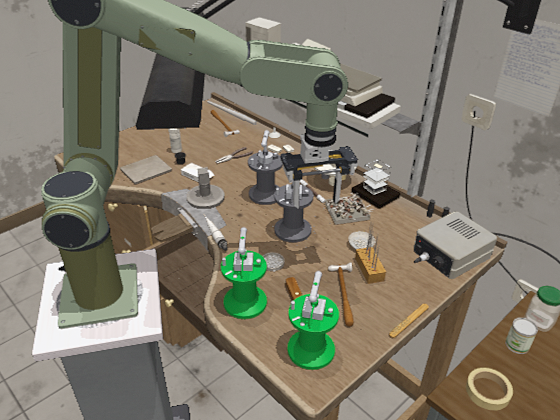

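Scene: the dark stands are at (216,195) and (273,210); in side they are at (265,170) and (293,205). The green look-alikes are at (293,280) and (406,290). I'll enlarge the dark ones to tell square from round.

```bash
python3 - <<'E'
import cv2,numpy as np
a=cv2.imread("pics/scene.png")[135:245,185:305];b=cv2.imread("pics/side.png")[122:242,238:333]
r=lambda i,k:cv2.resize(i,None,fx=k,fy=k,interpolation=cv2.INTER_CUBIC)
a=r(a,4);b=r(b,4)   # scene origin (185,135) x4 ; side origin (238,122) x4
c=np.zeros((480,800,3),np.uint8);c[:440,:400]=a[:, :400];c[:480,410:790]=b
c=np.zeros((480,870,3),np.uint8);c[:440,:480]=a;c[:480,490:870]=b
cv2.imwrite("pics/crop.png",c[:, :]if c.shape[1]<=800 else cv2.resize(c,None,fx=.919,fy=.919))
E
```

```text
(no output)
```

View pics/crop.png

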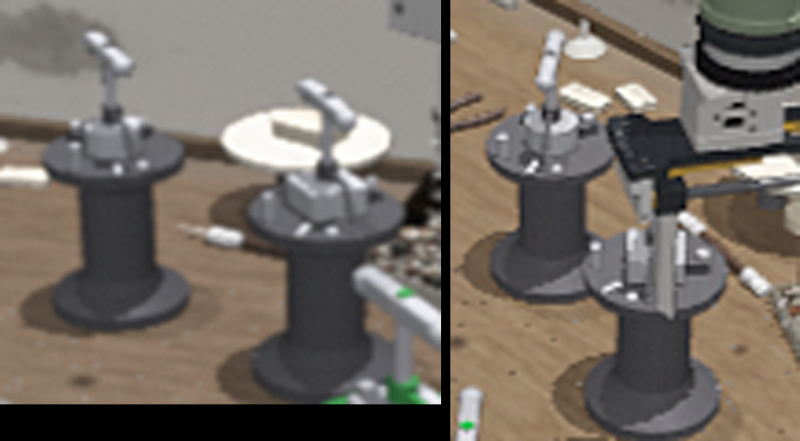

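The stand at scene (273,210) has the square blank with flat faces, and the one at (216,195) has a round boss. So the target is the nearer one. Next I back-project the handle at z = 0.21.

```bash
cat > h.py <<'E'
import cv2,numpy as np
def ray(p,uv,z):
    K=np.array(p["camera_matrix"]);R=cv2.Rodrigues(np.array(p["rvec"]))[0];C=-R.T@np.ravel(p["tvec"])
    d=R.T@np.linalg.inv(K)@np.array([uv[0],uv[1],1.]);return C+d*(z-C[2])/d[2]
def proj(p,P):
    return cv2.projectPoints(np.float64(P).reshape(-1,3),np.array(p["rvec"]),np.array(p["tvec"]),np.array(p["camera_matrix"]),None)[0][:,0]
E
python3 - <<'E'
from bench import *
from h import *
np.set_printoptions(precision=4,suppress=True)
p=camera_params("scene");s=camera_params("side")
f=lambda u,v:(185+u/3.676,135+v/3.676)
g=lambda u,v:(238+(u-450)/3.676,122+v/3.676)
for n,uv,z in(("sq ballA",(309,89),.21),("sq ballB",(345,118),.21),("plate",(326,211),.132),("rd A",(96,42),.21),("rd B",(122,62),.21),("rd plate",(113,157),.132)): print(n,ray(p,f(*uv),z))
for n,uv,z in(("plate",(655,270),.132),("rd A",(556,40),.21),("rd B",(545,78),.21),("rd plate",(550,147),.132)): print("side",n,ray(s,g(*uv),z))
o=observe();print(o["ee_pos"],o["ee_rot"],o["time"])
w=camera_params("wrist");R=cv2.Rodrigues(np.array(w["rvec"]))[0];print(-R.T@np.ravel(w["tvec"]),R[2],w["camera_matrix"][0])
E
```

```text
sq ballA [0.569  0.1818 0.21  ]
sq ballB [0.5444 0.1196 0.21  ]
plate [0.5512 0.145  0.132 ]
rd A [0.5265 0.379  0.21  ]
rd B [0.51   0.3237 0.21  ]
rd plate [0.5055 0.3356 0.132 ]
side plate [0.5568 0.1436 0.132 ]
side rd A [0.5296 0.3791 0.21  ]
side rd B [0.5075 0.3187 0.21  ]
side rd plate [0.515  0.3375 0.132 ]
[0.5743 0.0001 0.2044] [-0.0002  1.      0.     -0.001 ] 0.1
[0.5756 0.0712 0.3838] [-0.0013 -0.2486 -0.9686] [308.1088   0.     282.365 ]
```

```bash
python3 - <<'E'
from bench import *
from h import *
o=observe()
line_to([0.575,0,0.335],velocity=.3)
move_ptp([0.556,0.149,0.335],[0,1,0,0])
np.savez("w1.npz",**{k:np.array(v) for k,v in camera_params("wrist").items()})
a=capture("wrist");cv2.imwrite("pics/w1.png",a[:,:,::-1])
o=observe();print(o["ee_pos"],o["ee_rot"],o["time"])
w=camera_params("wrist");print(proj(w,[[.556,.149,.21],[.556,.149,.132]]))
E
```

```text
[0.5558635  0.14764827 0.33372988] [ 6.74774686e-04  9.99999130e-01 -5.23520143e-04 -1.00576922e-03] 1.3833
[[281.60011778 199.08325377]
 [281.83855473 185.06311103]]
```

View pics/w1.png

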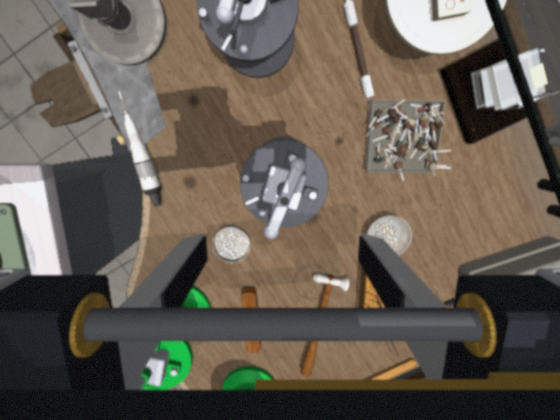

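The square-blank tap shows at (284,195), with handle balls near (297,161) and (272,232). I'll enlarge it for the marks.

```bash
python3 - <<'E'
import cv2
a=cv2.imread("pics/w1.png")[130:245,230:340]
cv2.imwrite("pics/w1c.png",cv2.resize(a,None,fx=5,fy=5,interpolation=cv2.INTER_CUBIC))
E
```

```text
(no output)
```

View pics/w1c.png

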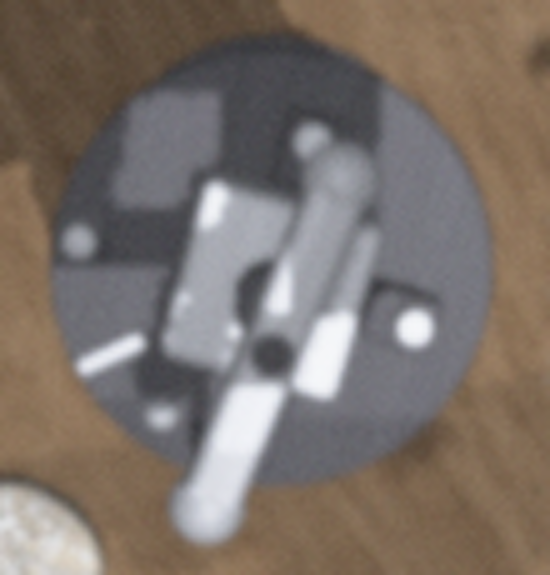

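```bash
python3 - <<'E'
from h import *
np.set_printoptions(precision=4,suppress=True)
p=dict(np.load("w1.npz"));f=lambda u,v:(230+u/5,130+v/5)
A=ray(p,f(338,175),.21);B=ray(p,f(208,510),.21);c=(A+B)/2
P=ray(p,f(272,260),.132);print("handle",A,B,c,np.linalg.norm(A-B),"mid screw",ray(p,f(272,356),.217),"plate",P)
az=lambda d:np.degrees(np.arctan2(d[1],d[0]))
print("pointer az",az(B-A))
for n,uv,z in(("stud",(160,412),.137),("bar",(110,354),.134),("bar1",(80,370),.134),("bar2",(143,338),.134),("post",(78,240),.152),("x",(310,138),.15),("y",(413,328),.15)):
    d=ray(p,f(*uv),z)-c;print(n,az(d),np.hypot(*d[:2]))
E
```

```text
handle [0.5712 0.184  0.21  ] [0.5452 0.1147 0.21  ] [0.5582 0.1494 0.21  ] 0.07402484667455428 mid screw [0.5583 0.1492 0.217 ] plate [0.5587 0.1536 0.132 ]
pointer az -110.59898652499784
stud -129.37993119682415 0.043793806126905865
bar -154.22985308610436 0.04484440890121515
bar1 -153.79211897762397 0.05359419980303095
bar2 -154.35802757441752 0.035462689235026955
post 164.69537796052109 0.0470833787141772
x 75.70875953301864 0.037317031776129404
y -14.958156134148743 0.03559374925332885
```

```bash
cat >> h.py <<'E'
C=np.array([.5583,.1493])
def Q(paz): # pointer azimuth, deg -> tool quaternion (jaws across bar)
    f=np.radians(paz+90)/2;return [0,np.cos(f),np.sin(f),0]
def paz(o):
    w,x,y,z=o["ee_rot"];return np.degrees(np.arctan2(2*(x*y+w*z),1-2*(y*y+z*z)))-90
def st(o,t=""):
    print(t,"t",round(o["time"],2),"paz",round(paz(o),2),"pos",np.round(o["ee_pos"],4),"F",np.round(o["wrist_force"],1),"T",np.round(o["ft_torque"],2),"g",round(o["grip_width"],3))
E
python3 - <<'E'
from bench import *
from h import *
move_ptp([*C,.26],Q(-110.6));st(observe(),"above")
st(observe());hold(.2);st(observe(),"settled")
line_to([*C,.26],Q(-105));st(observe(),"5.6deg line")
line_to([*C,.26],Q(-110.6));st(observe())
print(line_to([*C,.191],velocity=.1,stop_force=8));st(observe(),"down")
capture
a=capture("wrist");cv2.imwrite("pics/w2.png",cv2.resize(a[120:400,150:430,::-1],None,fx=2,fy=2))
E
```

```text
above t 1.82 paz -110.6 pos [0.5583 0.1476 0.2593] F [-0.2 -0.2  0.6] T [ 0.02  0.04 -0.  ] g 1.002
 t 1.82 paz -110.6 pos [0.5583 0.1476 0.2593] F [-0.2 -0.2  0.6] T [ 0.02  0.04 -0.  ] g 1.002
settled t 2.02 paz -110.58 pos [0.56   0.1489 0.2627] F [ 0.5  0.  -0.1] T [0.   0.05 0.01] g 0.997
5.6deg line t 2.27 paz -105.11 pos [0.5591 0.1493 0.2615] F [0.3 0.6 0.8] T [ 0.01  0.05 -0.  ] g 1.0
 t 2.52 paz -110.52 pos [0.5585 0.1494 0.2605] F [ 0.7  0.2 -1. ] T [-0.02  0.02 -0.  ] g 1.001
False
down t 3.36 paz -110.6 pos [0.5589 0.1494 0.1917] F [-1.4 -0.3  1.3] T [0.02 0.05 0.  ] g 1.0
```

View pics/w2.png

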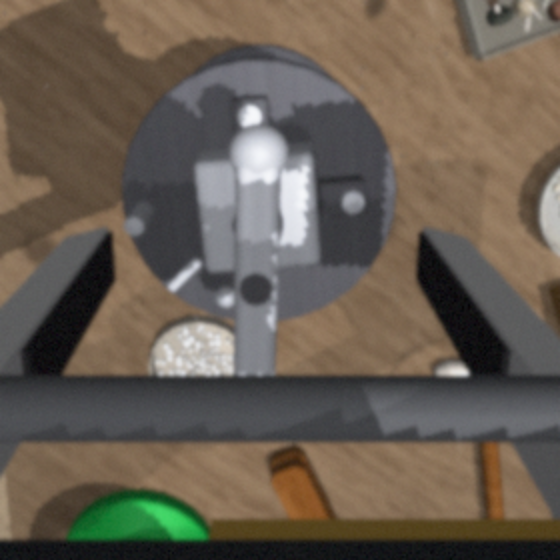

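The bar is vertical and between the jaws (bar centre column 257, jaw midpoint about 265), so I grip.

```bash
python3 - <<'E'
from bench import *
from h import *
grip(0.0,40);st(observe(),"grip");hold(.2);st(observe())
C0=C
for i,a in enumerate(np.linspace(-110.6,-118,3)[1:]):
    line_to([*C0,.191],Q(a));st(observe(),a)
hold(.3);st(observe())
w=camera_params("wrist");np.savez("w3.npz",**{k:np.array(v) for k,v in w.items()})
a=capture("wrist");cv2.imwrite("pics/w3.png",cv2.resize(a[120:300,180:380,::-1],None,fx=4,fy=4,interpolation=cv2.INTER_CUBIC)[:600])
E
```

```text
grip t 4.63 paz -110.58 pos [0.5563 0.1501 0.1909] F [-5.3  1.2  2.9] T [ 0.29  0.99 -0.01] g 0.125
 t 4.83 paz -110.58 pos [0.5562 0.15   0.1909] F [-4.6  0.9  2.9] T [ 0.27  0.94 -0.03] g 0.121
-114.3 t 5.08 paz -114.29 pos [0.5562 0.1501 0.1909] F [-4.6  1.8  3.6] T [ 0.27  0.96 -0.11] g 0.127
-118.0 t 5.33 paz -117.99 pos [0.5561 0.1501 0.1909] F [-4.8  1.9  3.2] T [ 0.3   0.97 -0.  ] g 0.123
 t 5.63 paz -117.99 pos [0.5561 0.1501 0.1909] F [-5.4  1.3  3.9] T [ 0.29  1.03 -0.13] g 0.125
```

View pics/w3.png

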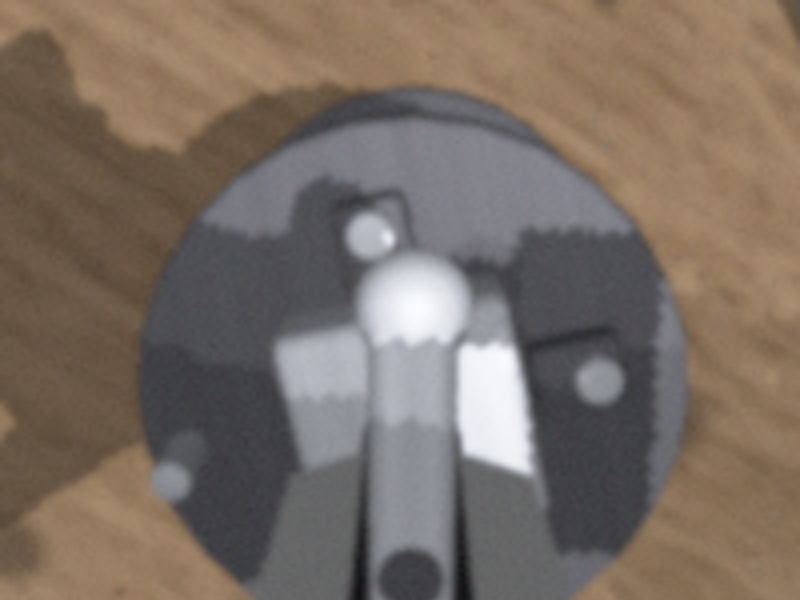

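```bash
python3 - <<'E'
from h import *
np.set_printoptions(precision=4,suppress=True)
az=lambda d:np.degrees(np.arctan2(d[1],d[0]))
for fn,f,pts in(("w3",lambda u,v:(180+u/4,120+v/4),dict(ball=((414,300),.21),hub=((411,575),.217),c1=((370,235),.16),c2=((600,380),.16),post=((172,482),.152),L1=((275,345),.154),L2=((303,470),.154),R1=((513,345),.154),R2=((532,470),.154),pl=((140,365),.132),pr=((687,370),.132))),
 ("w1",lambda u,v:(230+u/5,130+v/5),dict(hub=((272,356),.217),stud=((160,412),.138),bar=((110,354),.135),bi=((143,338),.135),bo=((80,370),.135),c1=((310,138),.16),c2=((413,328),.16),L1=((205,185),.154),L2=((165,355),.154)))):
    p=dict(np.load(fn+".npz"));r={k:ray(p,f(*uv),z) for k,(uv,z) in pts.items()}
    c=r["hub"];print(fn,c)
    for k,v in r.items(): print(" ",k,v[:2],round(az(v-c),1),round(np.hypot(*(v-c)[:2]),4))
    for a,b in(("L1","L2"),("R1","R2"),("bi","bo")):
        if a in r:print("  edge",a,az(r[b]-r[a]))
E
```

```text
w3 [0.558 0.15  0.217]
  ball [0.5754 0.182 ] 61.4 0.0364
  hub [0.558 0.15 ] 0.0 0.0
  c1 [0.569  0.1861] 73.1 0.0377
  c2 [0.5927 0.1442] -9.6 0.0351
  post [0.5128 0.1613] 166.0 0.0466
  L1 [0.5436 0.1757] 119.4 0.0295
  L2 [0.5363 0.1524] 173.8 0.0218
  R1 [0.5816 0.1555] 13.1 0.0242
  R2 [0.574  0.1325] -47.8 0.0237
  pl [0.5127 0.181 ] 145.7 0.0549
  pr [0.6091 0.1288] -22.6 0.0553
  edge L1 -107.2260027189317
  edge R1 -108.42978839702091
w1 [0.5583 0.1492 0.217 ]
  hub [0.5583 0.1492] 0.0 0.0
  stud [0.5305 0.1158] -129.8 0.0435
  bar [0.5179 0.1301] -154.7 0.0447
  bi [0.5263 0.1343] -155.0 0.0353
  bo [0.5102 0.126 ] -154.2 0.0534
  c1 [0.5671 0.1865] 76.7 0.0383
  c2 [0.5916 0.1424] -11.6 0.034
  L1 [0.5429 0.1751] 120.8 0.0301
  L2 [0.533  0.1344] -149.6 0.0293
  edge L1 -103.7181152295316
  edge bi -152.68554239380254
```

```bash
sed -i 's/^C=.*/C=np.array([.5562,.1500])/' h.py; python3 - <<'E'
from bench import *
from h import *
for a in np.linspace(-118,-154,7)[1:]:
    line_to([*C,.191],Q(a))
st(observe());hold(.2);st(observe())
np.savez("w4.npz",**{k:np.array(v) for k,v in camera_params("wrist").items()})
a=capture("wrist");b=capture("scene");s=capture("side")
r=lambda i,k:cv2.resize(i[:,:,::-1],None,fx=k,fy=k,interpolation=cv2.INTER_CUBIC)
A=r(a[100:300,180:380],2.5);B=r(b[150:220,240:310],4);S=r(s[170:220,265:325],4.6)
c=np.zeros((530,790,3),np.uint8);c[:500,:500]=A;c[:280,505:785]=B;c[285:515,505:781]=S[:230,:276]
cv2.imwrite("pics/w4.png",c)
E
```

```text
t 7.23 paz -153.73 pos [0.5558 0.1505 0.1909] F [-2.9  3.8  1.7] T [ 0.79  0.62 -0.08] g 0.126
 t 7.43 paz -153.84 pos [0.5558 0.1505 0.1909] F [-3.4  4.3  0.5] T [ 0.88  0.75 -0.03] g 0.124
```

View pics/w4.png

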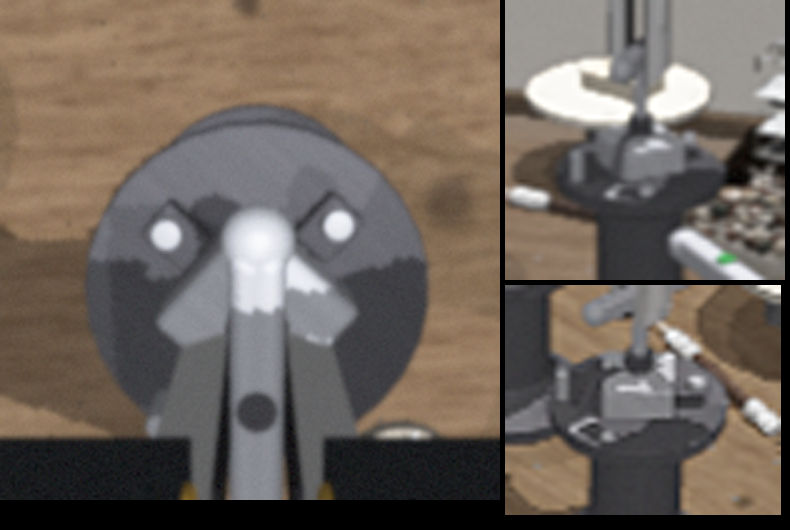

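The clamp screws sit 92 px left and 80 px right of the bar, about 49° from joint 0. That matches the bar mark at 48.7°. I nudge to the best estimate, dwell, then ease back to the stud.

```bash
python3 - <<'E'
from bench import *
from h import *
D=np.array([.5560,.1503])
line_to([*D,.191],Q(-154.4));hold(1.0);st(observe(),"bar")
for a in np.linspace(-154.4,-128.7,6)[1:]: line_to([*D,.191],Q(a))
hold(.6);st(observe(),"stud")
a=capture("wrist");b=capture("scene");s=capture("side")
r=lambda i,k:cv2.resize(i[:,:,::-1],None,fx=k,fy=k,interpolation=cv2.INTER_CUBIC)
A=r(a[100:300,180:380],2.5);B=r(b[150:220,240:310],4);S=r(s[170:220,265:325],4.6)
c=np.zeros((530,790,3),np.uint8);c[:500,:500]=A;c[:280,505:785]=B;c[285:515,505:781]=S[:230,:276]
cv2.imwrite("pics/w5.png",c)
E
```

```text
bar t 8.83 paz -154.37 pos [0.5558 0.1505 0.1909] F [-2.9  3.8  0.5] T [0.89 0.76 0.05] g 0.124
stud t 10.68 paz -128.72 pos [0.556  0.1502 0.191 ] F [-2.6  2.8 -1.5] T [ 0.52  0.59 -0.01] g 0.124
```

View pics/w5.png

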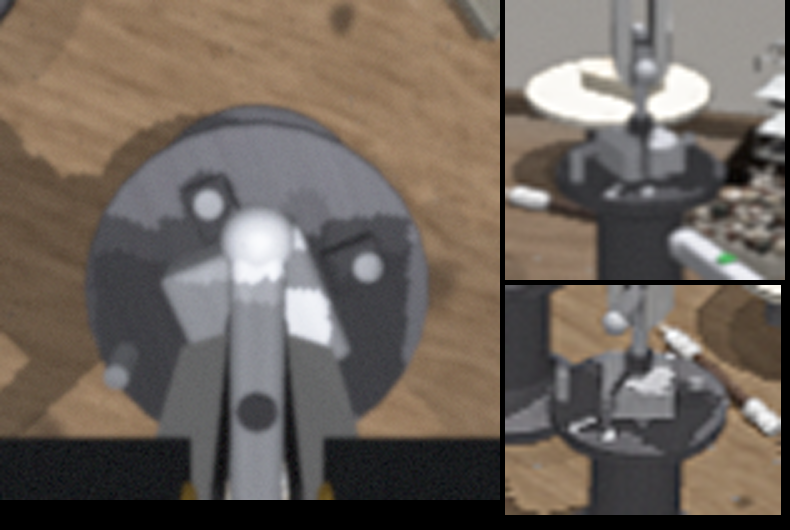

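The pointer lies over the stud in the scene inset. The screw offsets of −50 and +111 px give about 24°, against 22.9° nominal. Now on to the stop.

```bash
python3 - <<'E'
from bench import *
from h import *
D=np.array([.5560,.1503])
hold(.4)
for a in np.linspace(-128.7,-180,10)[1:]: line_to([*D,.191],Q(a))
st(observe(),"pre")
for a in np.arange(-181.5,-196,-1.5):
    line_to([*D,.191],Q(a));o=observe();st(o,round(a,1))
    if abs(o["ft_torque"][2])>.4: break
hold(.3);st(observe(),"end")
a=capture("wrist");b=capture("scene");s=capture("side")
r=lambda i,k:cv2.resize(i[:,:,::-1],None,fx=k,fy=k,interpolation=cv2.INTER_CUBIC)
A=r(a[100:300,180:380],2.5);B=r(b[150:220,240:310],4);S=r(s[170:220,265:325],4.6)
c=np.zeros((530,790,3),np.uint8);c[:500,:500]=A;c[:280,505:785]=B;c[285:515,505:781]=S[:230,:276]
cv2.imwrite("pics/w6.png",c)
E
```

```text
pre t 13.48 paz -179.77 pos [0.5557 0.1509 0.1909] F [-3.3  3.3 -1.7] T [ 0.99  0.7  -0.06] g 0.125
-181.5 t 13.73 paz -181.24 pos [0.5557 0.1509 0.1909] F [-3.8  4.  -1.4] T [ 0.92  0.72 -0.04] g 0.123
-183.0 t 13.98 paz -182.74 pos [0.5557 0.1509 0.1909] F [-3.3  4.2 -1.5] T [ 0.96  0.77 -0.02] g 0.122
-184.5 t 14.23 paz -184.24 pos [0.5557 0.151  0.1909] F [-3.6  5.3 -0.8] T [1.   0.77 0.01] g 0.124
-186.0 t 14.48 paz -185.73 pos [0.5557 0.151  0.1909] F [-3.6  4.6 -2. ] T [0.98 0.77 0.06] g 0.125
-187.5 t 14.73 paz -187.15 pos [0.5557 0.151  0.1909] F [-3.7  5.2 -2. ] T [1.   0.7  0.48] g 0.123
end t 15.03 paz -187.15 pos [0.5557 0.1509 0.1909] F [-3.6  3.8 -2.4] T [1.04 0.7  0.51] g 0.126
```

View pics/w6.png

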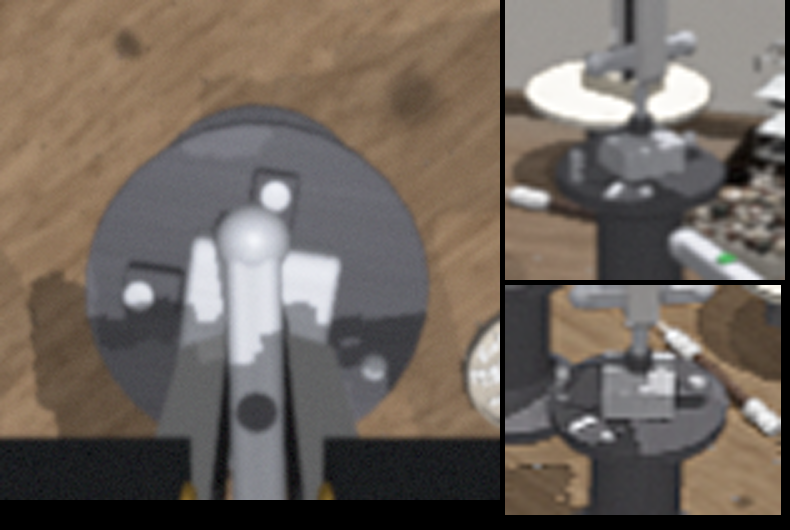

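```bash
python3 - <<'E'
from bench import *
from h import *
o=observe();p=o["ee_pos"]
grip(1.0);st(observe(),"open");hold(.2)
line_to([p[0],p[1],.335],velocity=.15);hold(.3);st(observe(),"up")
np.savez("w7.npz",**{k:np.array(v) for k,v in camera_params("wrist").items()})
a=capture("wrist");b=capture("scene");s=capture("side")
r=lambda i,k:cv2.resize(i[:,:,::-1],None,fx=k,fy=k,interpolation=cv2.INTER_CUBIC)
A=r(a[100:240,215:345],3.8);B=r(b[135:220,205:310],2.7);S=r(s[120:220,240:325],2.9)
c=np.zeros((535,790,3),np.uint8);c[:532,:494]=A[:532,:494];h,w=B.shape[:2];c[:h,500:500+w]=B;h2,w2=S.shape[:2];c[h+5:h+5+h2,500:500+w2]=S
cv2.imwrite("pics/w7.png",c)
E
```

```text
open t 16.49 paz -187.5 pos [0.556  0.1503 0.191 ] F [-0.  -0.8  0.2] T [0.07 0.09 0.02] g 0.999
up t 18.1 paz -187.5 pos [0.5555 0.1509 0.3343] F [ 0.8 -0.8 -0.3] T [0.05 0.08 0.05] g 0.996
```

View pics/w7.png

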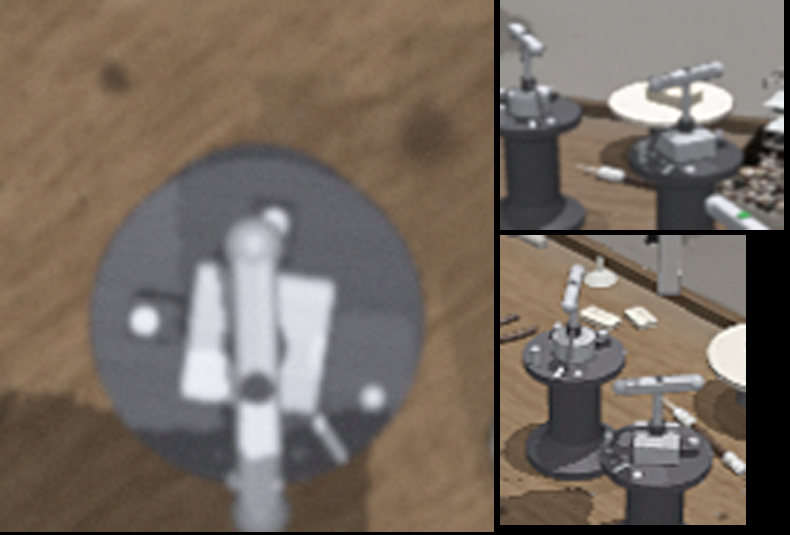

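```bash
python3 - <<'E'
from h import *
p=dict(np.load("w7.npz"));f=lambda u,v:(215+u/3.8,100+v/3.8)
az=lambda d:np.degrees(np.arctan2(d[1],d[0]))
A=ray(p,f(254,242),.21);B=ray(p,f(261,508),.21);H=ray(p,f(257,388),.217)
print(az(B-A)-360,az(H-A)-360,np.linalg.norm(A-B))
for n,uv,z in(("stud",(372,398),.138),("bar",(330,438),.135),("c1",(144,320),.16),("c2",(275,222),.16),("post",(238,480),.152)):
  d=ray(p,f(*uv),z)-H;print(n,az(d),np.hypot(*d[:2]))
E
```

```text
-186.00510991544334 -186.29422978036396 0.07262884302041195
stud -128.0045362363716 0.0442237647758468
bar -153.8930134773813 0.04450260937779924
c1 70.0022767432223 0.03536963836216032
c2 -15.761194975690143 0.03781266187323073
post 165.02062127958868 0.04674732168101541
```

```bash
python3 - <<'E'
from bench import *
print(hand_in())
E
```

```text
the job is handed in; nothing more can be done
None
```

I turned the tap in the square blank as asked, in one grasp, let go, and handed the job in at about 18 s of the 35 s allowed. No verdict comes back, so what follows rests on my own checks.

- **Long bar mark:** I turned clockwise to a pointer bearing of −154.4° and held for 1 s. The camera put the mark at −153.9° to −154.7°.
- **Round stud:** I eased back to −128.7° and held about 1 s. The camera put the stud at −128.0° to −129.8°.
- **Stop post:** I turned clockwise until the wrist torque jumped to about 0.5 N m at −187°. Then I opened the gripper and lifted clear.
- **After release:** The handle measured −186.1°. That is 58.1° past the stud and 32.2° past the bar mark, against nominal 57.3° and 31.5°, so it is still at the stop. The wrist force was near zero.
- **Other tap:** The round-boss tap looks unmoved in the last pictures; I did not measure it again.

**Disagreements:**
- The camera placed the turning axis about 2 mm off where the grasp centred itself. I corrected for that, and side forces stayed around 5 N.
- Working back from the stop contact, both dwells may be about 1° short of nominal. The direct sightings of the marks agree with the dwell angles to about 1°.

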